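# Dry-fit a split chopping board in a one-hand bar clamp

## Robot

A 6-joint arm with a two-finger parallel gripper is mounted at the origin on a cart in front of the work surface, level with it; the furniture and walls round the work are solid. World frame = base frame: x ahead of the robot, y to its left, z up, the work surface at z = 0. Lengths are in m, angles in degrees, forces in N, time in s.
With the tool pointing down it reaches from about 0.25 to 0.725 m from the base axis. Payload 9.7 kg.
Tool frame: the origin (TCP) lies midway between the tips of the shut fingers; the grasp point (between the pads) lies 19 mm behind it (hold_point_z is the distance from the TCP to the grasp point, in m); z points along the fingers, y is the line along which they close (so a half turn about z gives the same grasp; the last joint's range is limited). The gripper opens to 85 mm and grips with 20 to 120 N. Pads are 22 mm wide; open, the fingers measure 114 mm over their backs; the gripper's body (76 mm by 85 mm) begins 54 mm behind the grasp point. The pads swing forward as they close: fully open they stand 13 mm farther back than shut.
Start: joints at [0, 4.979, 10.078, 95.1, 0, 90], TCP at [0.55, -0, 0.231] pointing down, gripper open.
Joint ranges: [-179.16, 179.16], [-48.56, 103.87], [-65.8, 70.77], [-126.05, 130.52], [-82.76, 87.17], [-180, 180]. Speed limits (degrees/s): [127.2, 127.2, 147.25, 180, 180, 180].

## Interface

Orientations are given as [roll, pitch, yaw] about the fixed x, y, z axes, in that order (R = Rz(yaw) Ry(pitch) Rx(roll)).
In Python, from workcell import state, get_image, hand_in, hold_point_z gives the robot as it stands.
- The arm moves only by the tool apply_moves, never from a script. Its argument "plan" is a list of rows, each a list of 3 entries, a list of its own where there are three numbers: the shift along the tool's x, y, z in units of 25 mm (1.0 is 25 mm), then the turn, a rotation vector about the tool's x, y, z in units of 6 degrees (1.0 is 6 degrees), then the finger opening in mm, from 0 to 85.4. In form: [[[tx, ty, tz], [ax, ay, az], jaw], ...]. A call has exactly 8 rows; each row is the pose to reach, as a shift and turn from the pose commanded when the call began, along the tool's axes at that moment; what a row does not reach only later rows make up. A row lasts 1/12 s, in which the tool goes at most 41.7 mm and 7.16 degrees, less where a joint would pass 70% of its speed; a pose out of reach is approached as far as the arm can. A call with a gripper value outside its range is refused whole. The fingers move at their own pace and stop on an object; "squeeze" is the grip in N (left out, the last holds). Time passes only in rows, so rows that repeat a pose let the fingers close, or fill a call up. It gives the time, the measured TCP pose, the force, the opening and the grip force at its end, in the units of the state.
- state(): the state, without advancing time (a new reading comes with each control period).
- get_image(name): name is "scene" or "side" or "wrist"; returns a dict with "image" (420x560x3 uint8, red, green, blue), "range_z" (420x560 float32, m along the optical axis (not along the pixel's ray), 0 where there is no reading), "fovy" (degrees; the focal length in pixels is half the picture's height over the tangent of half this angle, whatever the lens; pixels are square), "cx", "cy" (the principal point, pixels), "position" and "orientation" of the camera in the world; the wrist camera has in their place "T_tool_cam" (4x4, takes a point from camera to tool coordinates, whose origin is the TCP and whose axes are the flange's). Camera axes: x right, y down, z forward; pixel columns grow to the right and rows downward; lengths in m; the calibration is good to about 2 mm. A picture is of the moment at which its call begins: read the wrist's pose just before it.
- hand_in(): hands the job in; it is judged then, once.
The state is a dict: "clock": time; "joint_pos": joint angles; "joint_vel": joint speeds; "joint_efforts": joint torques, N m; "ee_pos": TCP position; "orientation": TCP orientation; "force": force on the tool from outside, world axes, zero at the start; "wrist_torque": the same for the moment, N m; "gripper_width": finger opening in m; "finger_force": force on a finger pad.
Only numpy, scipy, OpenCV 4.12 (cv2) and the standard library are available. Lean on these libraries where they do the work, as an engineer would, in place of code of your own. Each camera call takes 0.05 s, during which the arm holds its last target. There are 200 camera calls.

## Task

The small chopping board has split along the grain: pick up the loose strip with a light grip, lay it flat between the board and the clamp's far jaw with its split edge facing the board's split edge and the ends level, and let go. Then take the clamp by its handle and trigger and pump the trigger with a light squeeze, letting it spring right out between squeezes, until the far jaw has drawn the strip up and the split is fully shut. Finish still holding the trigger squeezed so that the jaws keep pressing the seam together snugly, never over-tight; move the far jaw only with the trigger, and leave the cup, the keys and the salt shaker alone.

Things in the scene. Friction and masses are not known exactly. Their poses are not given: they have to be found in the camera images.
- clamp: One-hand bar clamp lying loose on its side, black with orange pads, 34 mm high, 0.5 kg. Origin: on the worktop under the bar's centre line, in the plane of the fixed jaw's pad. x runs along the steel bar to the far jaw, y to the jaw side, z up. Fixed pad's face at x = 0. Pads span y 44 to 82 mm, jaws end at y 87 mm. Ratchet case at x -23 to 39, y -32 to 20 mm. Handle: x -16 to 6, y -24 to -125 mm.
- clamp_grip (a point): Where to take the clamp from above, closing along its x: one finger behind the handle's flat back (x -16 mm in the clamp's frame), one in front of the trigger's round finger swell (x 45 mm let out). The point is at x 10, y -62 mm, 17 mm above the worktop, so that the handle hardly shifts. Handle and trigger together are 61 mm wide let out, 44 mm fully squeezed, and 26 mm high.
- trigger_angle (a joint): Trigger angle: 0 let out (sprung, 4 to 6 N at the swell), 0.225 rad fully squeezed. A full squeeze draws the far jaw in and the ratchet keeps it one tooth (8 mm) on; then let out to below 0.05. With the work tight, the trigger stops part way (over 44 mm wide). Jaws press with about 1.6 x (finger force - 6 N): 20 N gives 22 N; over 100 N is over-tight. Let out, pressure goes.
- trigger: The orange finger lever of the trigger, 90 mm long, hanging beside the handle on the far-jaw side. Its origin is at the trigger's hinge pin (x 30, y 14 mm in the clamp's frame).
- clamp_bar (a joint): How far the bar with the far jaw has been drawn in (m): 0 wide open (184 mm between the pads), growing as the clamp closes; starts at 0 to 0.012. The bar's tail comes out behind the body by as much (starting 45 mm behind the origin).
- far_jaw: The toothed steel bar with the black far jaw and its orange pad, which slide as one; jaw 33 mm high, 28 mm thick. The origin moves with the bar: the clamp's origin shifted by -clamp_bar along x. The pad's face is at x = 184 mm of this frame. Not to be pushed by the robot.
- board: Main part of the split chopping board, brown wood with a dark groove, loose, flat between the open jaws, its finished edge 2 to 6 mm from the fixed pad: 96 (x) by 130 (y) by 22 mm high, 0.2 kg. Origin: centre of its underside. x points to its split edge (to the far jaw), y as the clamp's y.
- board_split (a point): Middle of the board's split edge, 11 mm above its underside; axes as the board's. Between it and the far jaw's pad are 70 to 84 mm at the start.
- strip: Split-off strip of the board, same wood, loose, flat on the worktop right of the clamp: 36 (x) by 130 (y) by 22 mm high, 0.06 to 0.11 kg. Origin: centre of its underside. Split edge at x = -18 mm, finished edge with rounded corners at x = +18 mm. In place its axes are parallel to the board's. Gripped across x at y +20 mm, the fingers stay clear of the jaws. A grip over about 60 N bruises it.
- strip_split (a point): Middle of the strip's split edge, 11 mm above its underside; axes as the strip's.
- espresso_cup: Bystander: green and white cup, 64 x 88 x 49 mm, origin under it. Not to be moved.
- keys: Bystander: bunch of keys with a red fob, lying flat, 84 x 118 x 8 mm. Not to be moved.
- salt_shaker: Bystander: salt shaker with a black cap, 41 x 41 x 104 mm, origin under it. Not to be moved.

How it is judged (in metres and radians):
On the way, in this order (a step that is already met when the one before it is completed fails the run):
1. the strip lies flat between the board and the far jaw, split edge to split edge, and has been let go (x of strip_split in the frame of board_split between -0.002 and 0.052 m and y of strip_split in the frame of board_split between -0.009 and 0.009 m and angle between the x axis of strip and the x axis of board, either way round below 0.08 rad and height (world z) of strip below 0.004 m and angle between strip's own z axis and vertical below 0.05 rad and contact force between the fingers and strip below 0.5 N), for 0.2 s.
2. the trigger is squeezed (value of joint trigger_angle above 0.15 rad).
3. the trigger is let out again (value of joint trigger_angle below 0.05 rad).
At the end, for the whole second after the job is handed in: Split shut (gap under 2.5 mm, ends level within 9 mm, parts parallel within 0.08 rad); board, strip and clamp flat on the worktop; the robot still squeezes the trigger (over 5 N) and the jaws press strip and board together with over 10 N (x of strip_split in the frame of board_split between -0.002 and 0.0025 m and y of strip_split in the frame of board_split between -0.009 and 0.009 m and angle between the x axis of strip and the x axis of board, either way round below 0.08 rad and height (world z) of each of strip, board below 0.004 m and angle between each of strip, board's own z axis and vertical below 0.05 rad and contact force between far_jaw and strip above 10 N and contact force between strip and board above 10 N and contact force between the fingers and trigger above 5 N and angle between clamp's own z axis and vertical below 0.08 rad and height (world z) of clamp below 0.006 m); the arm keeps its last pose, push and grip.
It fails at once if the jaw presses the strip with more than 100 N: over-tightened (contact force between far_jaw and strip above 100 N).
It fails at once if the fingers squeeze the strip too hard (contact force between the fingers and strip above 130 N).
It fails at once if the robot pushes the far jaw itself (contact force between any of the fingers, the arm and far_jaw above 5 N).
It fails at once if a bystander is moved (distance of any of espresso_cup, keys, salt_shaker from where it was at the start of the episode above 0.025 m).
It also fails if it takes over 72 s, if anything falls off the work surface, if the arm or the gripper's body presses on something with over 40 N, if the wrist force passes 120 N, or if a joint passes its speed limit or range.

## Working session

There is one attempt and no reset: what is moved stays moved. The work goes in short steps, Python scripts to look and compute and a tool call to move; the robot and the scene stay as the last step left them, time stands still between calls to the robot, and variables do not carry over. Pictures are saved under pics/ and viewed, at most 10 in all, crops included, and the job is handed in when it is done.

Besides the shell and the picture viewer there is one more tool, called after ">>>" by a JSON object that holds its "op" and its "data", one argument or row to a line. apply_moves: Moves the arm, as the interface text tells. Its arguments: {"type":"object","properties":{"plan":{"type":"array"},"squeeze":{"type":"number"}},"required":["plan"]}

```bash
mkdir -p pics; ls; cat > h.py <<'E'
import numpy as np, cv2
from workcell import state,get_image,hand_in,hold_point_z
from scipy.spatial.transform import Rotation as R
def shot(name):
    d=get_image(name); np.save(f'{name}.npy',d,allow_pickle=True); return d
def load(name): return np.load(f'{name}.npy',allow_pickle=True).item()
def pose(d):
    o=np.array(d['orientation'])
    if o.shape==(3,3): M=o
    elif o.size==4: M=None; print('quat',o)
    else: M=R.from_euler('xyz',o,degrees=True).as_matrix()
    return M,np.array(d['position'])
def cloud(d):
    z=d['range_z']; h,w=z.shape; f=h/2/np.tan(np.radians(d['fovy'])/2)
    u,v=np.meshgrid(np.arange(w),np.arange(h))
    P=np.stack([(u-d['cx'])/f*z,(v-d['cy'])/f*z,z],-1)
    M,t=pose(d); W=P@M.T+t; W[z==0]=np.nan; return W
def ray(d,u,v,zw):
    f=d['image'].shape[0]/2/np.tan(np.radians(d['fovy'])/2)
    M,t=pose(d); r=M@np.array([(u-d['cx'])/f,(v-d['cy'])/f,1]); return t+r*(zw-t[2])/r[2]
E
python3 - <<'E'
from h import *
print(state(),hold_point_z)
for n in('scene','side'):
    d=shot(n); print(n,d['position'],d['orientation'],d['fovy'],d['cx'],d['cy'])
    cv2.imwrite(f'pics/{n}0.png',cv2.resize(d['image'][:,:,::-1],(800,600)))
E
```

```text
pics
{'clock': 0.0, 'joint_pos': array([-2.78273085e-04,  5.01029891e+00,  1.00338719e+01,  9.51000537e+01,
        8.20024708e-04,  9.00009976e+01]), 'joint_vel': array([-0.00987034,  0.07105709, -0.06630177, -0.01292971,  0.0830216 ,
        0.06990807]), 'joint_efforts': array([ 7.68234549e-04, -5.20392072e+01,  4.64802504e+01,  1.63646933e-02,
        2.23589603e-05, -6.77332673e-05]), 'ee_pos': array([5.49762350e-01, 1.40888173e-06, 2.30585550e-01]), 'orientation': array([-1.79923519e+02, -8.18692284e-04,  8.99987230e+01]), 'force': array([ 0.44051505, -0.41040009, -1.02962075]), 'wrist_torque': array([0.00746234, 0.03983016, 0.00522342]), 'finger_force': 0.0, 'gripper_width': 0.08549772054357527} 0.0187
scene [-0.11183473 -0.35799931  0.42822402] [-117.16955449   -0.46853838  -62.67317967] 55.99395563509912 285.418372578099 213.86031376695698
side [ 0.65541206 -1.04890236  0.65601439] [-1.20514813e+02  1.16023994e-02  3.82880297e+00] 51.24212625930728 275.47657349702826 208.0736651357484
```

View pics/scene0.png

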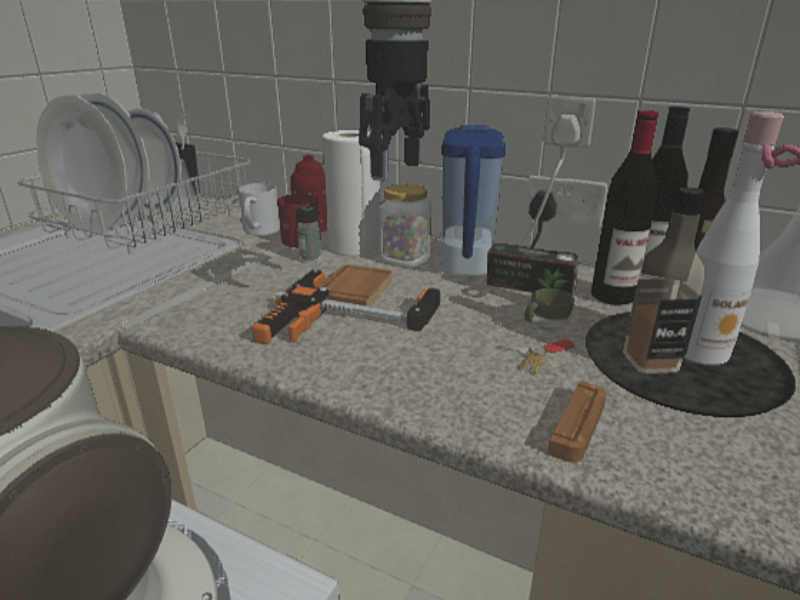

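View pics/side0.png

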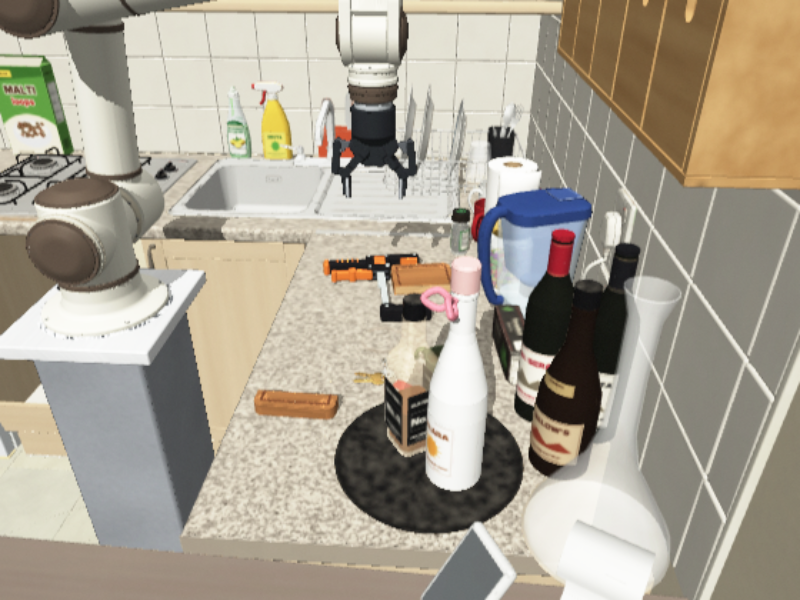

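The scene view shows the clamp (about 255–440, 270–340) with its bar toward world -y, and the board behind it. The strip is at 550–605, 385–460 and the keys and cup lie between them. The side view agrees. I'll measure with a height-filtered orthophoto.

```bash
cat > ortho.py <<'E'
from h import *
x0,x1,y0,y1,s=0.25,0.70,-0.45,0.30,1000.
def ortho(ds,zmin=-.02,zmax=.06):
    H,W=int((x1-x0)*s),int((y1-y0)*s); img=np.zeros((H,W,3),np.uint8); zb=np.full((H,W),-1.)
    for d in ds:
        big=cloud(d); col=d['image']
        P=cv2.resize(big.astype(np.float32),None,fx=3,fy=3,interpolation=cv2.INTER_LINEAR).reshape(-1,3)
        C=cv2.resize(col,None,fx=3,fy=3).reshape(-1,3)
        k=np.isfinite(P).all(1)&(P[:,2]>zmin)&(P[:,2]<zmax)&(P[:,0]>x0)&(P[:,0]<x1)&(P[:,1]>y0)&(P[:,1]<y1)
        P,C=P[k],C[k]; o=np.argsort(P[:,2]); P,C=P[o],C[o]
        r=np.clip(((x1-P[:,0])*s).astype(int),0,H-1); c=np.clip(((y1-P[:,1])*s).astype(int),0,W-1)
        m=P[:,2]>zb[r,c]; img[r[m],c[m]]=C[m]; zb[r[m],c[m]]=P[m,2]
    return img,zb
E
python3 - <<'E'
from ortho import *
for n in('scene','side'):
    d=load(n); P=cloud(d); hsv=cv2.cvtColor(d['image'],cv2.COLOR_RGB2HSV)
    inb=(P[...,0]>.25)&(P[...,0]<.7)&(P[...,1]>-.45)&(P[...,1]<.3)
    t=P[inb&(abs(P[...,2])<.006)]; print(n,'table z',np.median(t[:,2]))
    wood=inb&(hsv[...,1]>90)&(hsv[...,0]<22)&(P[...,2]>.015)&(P[...,2]<.03)
    nl,l,st,_=cv2.connectedComponentsWithStats(wood.astype(np.uint8))
    for i in range(1,nl):
        if st[i,4]>80:
            q=P[l==i]; z=np.median(q[:,2]); q=q[abs(q[:,2]-z)<.005]
            print(st[i],z,cv2.minAreaRect((q[:,:2]*1000).astype(np.float32)))
a,_=ortho([load('scene')]); b,_=ortho([load('side')])
o=np.vstack([a[150:],b[150:]]); cv2.imwrite('pics/ortho.png',o[:,:,::-1]); print(o.shape)
E
```

```text
scene table z -0.00034068478174362204
[219 186  55  26 879] 0.02146268890339298 ((632.30712890625, 134.33078002929688), (126.1816635131836, 105.38685607910156), 8.539937019348145)
[202 212  23  23 210] 0.024582069316014976 ((484.21826171875, 124.96014404296875), (87.67192077636719, 18.71501350402832), 10.937365531921387)
[177 226  13  10  91] 0.023751838374472645 ((420.76007080078125, 152.7145233154297), (8.760075569152832, 25.20996856689453), 24.090423583984375)
[ 385  267   39   50 1093] 0.021651607183765575 ((447.5058288574219, -298.1058654785156), (35.5496940612793, 128.71853637695312), 87.49566650390625)
side table z -0.001234198702230238
[273 180  43  23 720] 0.02023043003240682 ((635.850830078125, 134.46566772460938), (129.6404266357422, 114.94821166992188), 8.679424285888672)
[232 187  29   8 148] 0.022237476246205423 ((484.874755859375, 132.4142608642578), (85.7466812133789, 40.34135437011719), 10.450909614562988)
[178 273  59  16 686] 0.020505256172669295 ((449.46759033203125, -298.0354309082031), (41.38974380493164, 130.29974365234375), 87.8508071899414)
[273 301  25  15  96] 0.023278549906448398 ((626.679443359375, -383.5487976074219), (23.215656280517578, 52.62782669067383), 74.64773559570312)
(598, 750, 3)
```

View pics/ortho.png

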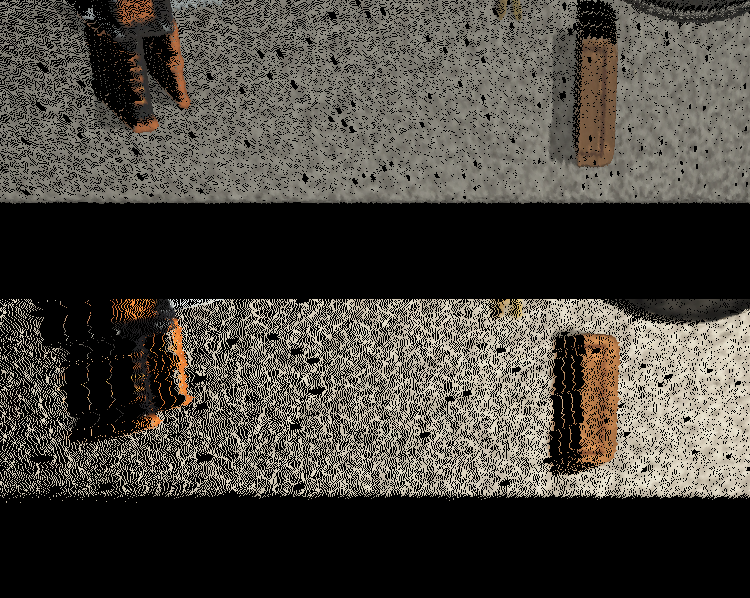

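```bash
cat >> h.py <<'E'
def wshot():
    s=state(); d=get_image('wrist'); T=np.array(d['T_tool_cam'])
    M=R.from_euler('xyz',s['orientation'],degrees=True).as_matrix()
    d['orientation']=M@T[:3,:3]; d['position']=M@T[:3,3]+s['ee_pos']; np.save('wrist.npy',d,allow_pickle=True); return d
E
python3 - <<'E'
from h import *
d=wshot(); print(d['T_tool_cam'].round(3),d['position'],d['fovy'],d['orientation'].round(2))
for u,v in((0,0),(559,0),(0,419),(559,419),(280,210)): print(ray(d,u,v,0.02).round(3))
cv2.imwrite('pics/w0.png',cv2.resize(d['image'][:,:,::-1],(800,600)))
E
```

```text
[[ 0.001 -0.955 -0.295  0.075]
 [ 1.     0.001 -0.    -0.001]
 [ 0.    -0.295  0.955 -0.143]
 [ 0.     0.     0.     1.   ]] [0.54886715 0.07514578 0.37314857] 69.1348153309429 [[ 1.    0.   -0.  ]
 [ 0.   -0.96 -0.3 ]
 [-0.    0.3  -0.96]]
[0.269 0.182 0.02 ]
[0.831 0.182 0.02 ]
[ 0.118 -0.382  0.02 ]
[ 0.984 -0.379  0.02 ]
[ 0.552 -0.04   0.02 ]
```

View pics/w0.png

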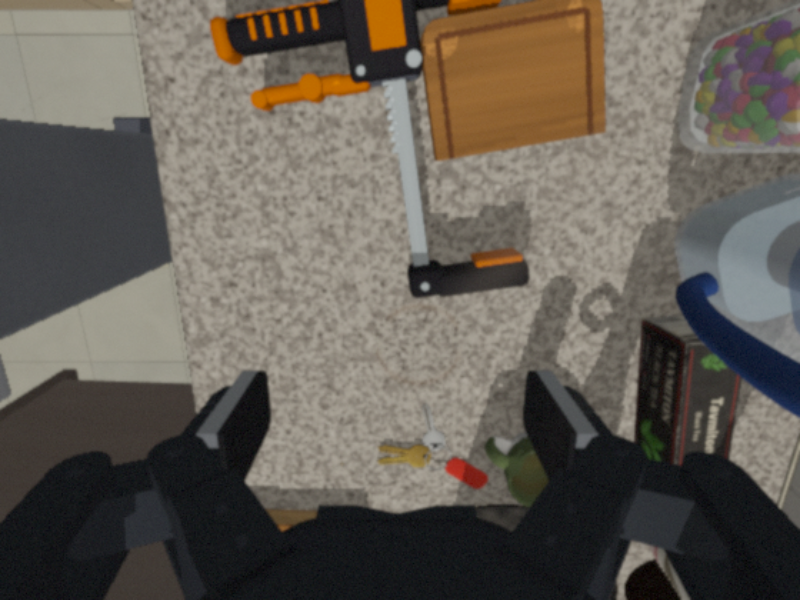

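The wrist view shows the board's split edge from (434,159) to (605,132). The clamp bar runs (395,90) to (420,255), the far pad face (472,264) to (523,258), the handle (225–345, 40), the trigger (255,98) to (365,85), and the keys and cup near (430,455).

```bash
python3 - <<'E'
from h import *
d=load('wrist'); k=.7
def p(n,u,v,z): print(n,(ray(d,u*k,v*k,z)*1000).round(1)[:2])
p('bs near',434,159,.022);p('bs far',605,132,.022);p('b far corner',600,0,.022);p('b near left',423,32,.022)
p('bar a',397,90,.02);p('bar b',419,250,.02)
p('pad far n',472,252,.033);p('pad far f',521,249,.033);p('jaw tip',527,275,.033);p('jaw heel',410,285,.033)
p('swell',312,88,.026);p('trig tip',262,100,.02);p('handle end t',213,20,.03);p('handle end b',222,62,.03)
p('key',380,455,.005);p('key2',430,405,.005);p('fob',487,485,.005);p('cup hdl',487,445,.03)
# depth of things
P=cloud(d)
for n,u,v in(('bar',408,180),('pad',495,258),('jaw',460,280),('swell',312,88),('handle',290,25),('board',520,90),('boltA',361,70),('boltB',413,58)): print(n,(P[int(v*k),int(u*k)]*1000).round(1))
hsv=cv2.cvtColor(d['image'],cv2.COLOR_RGB2HSV)
wood=(hsv[...,1]>90)&(hsv[...,0]<22)&(P[...,2]>.017)&(P[...,2]<.028)&(P[...,0]>.53)&(P[...,1]>0)
nl,l,st,_=cv2.connectedComponentsWithStats(wood.astype(np.uint8)); i=1+st[1:,4].argmax(); q=P[l==i]
print('board',cv2.minAreaRect((q[:,:2]*1000).astype(np.float32)))
E
```

```text
bs near [577.4  74.9]
bs far [706.3  94.5]
b far corner [690.5 181.1]
b near left [567.3 161.3]
bar a [548.8 123.8]
bar b [567.1   3.3]
pad far n [608.5   4.4]
pad far f [647.2   6.8]
jaw tip [653.9 -14.5]
jaw heel [559.5 -23. ]
swell [486.9 124.3]
trig tip [448.  116.9]
handle end t [421.6 166.6]
handle end b [424.7 140.5]
key [ 532.2 -208. ]
key2 [ 580.8 -151. ]
fob [ 641.4 -244.1]
cup hdl [ 632.3 -177.6]
bar [556.8  60.3  22. ]
pad [ 6.272e+02 -5.000e-01  2.990e+01]
jaw [600.1 -18.9  32.2]
swell [487.1 124.4  29.5]
handle [475.  163.6  31.7]
board [639.7 124.7  21. ]
boltA [522.9 134.5  35.3]
boltB [559.8 142.6  35.2]
board ((635.1118774414062, 131.45022583007812), (129.9805908203125, 95.7855224609375), 9.448223114013672)
```

>>> {"op": "apply_moves", "data": {
  "plan": [
    [[-1, -0.3, 0], [0, 0, -1], 85],
    [[-2.5, -0.7, 0.3], [0, 0, -2], 85],
    [[-4, -1.1, 0.7], [0, 0, -3], 85],
    [[-5.6, -1.5, 1.2], [0, 0, -4], 85],
    [[-7.2, -2, 1.7], [0, 0, -5], 85],
    [[-8.8, -2.4, 2.2], [0, 0, -6], 85],
    [[-10.4, -2.8, 2.7], [0, 0, -7], 85],
    [[-11.9, -3.2, 3], [0, 0, -8], 85]
  ],
  "squeeze": 25
}}

```text
clock: 0.82
ee_pos: [0.4699, -0.2951, 0.1558]
orientation: [-180.0, -0.1, 138.3]
force: [1.6, -0.5, 0.8]
gripper_width: 0.085
finger_force: 0.0
```

>>> {"op": "apply_moves", "data": {
  "plan": [
    [[0, 0, 0], [0, 0, -1], 85],
    [[0, 0, 0], [0, 0, -2], 85],
    [[0, 0, 0], [0, 0, -3], 85],
    [[0, 0, 0], [0, 0, -4], 85],
    [[0, 0, 0], [0, 0, -5], 85],
    [[0, 0, 0], [0, 0, -6], 85],
    [[0, 0, 0], [0, 0, -6.6], 85],
    [[0, 0, 0], [0, 0, -6.6], 85]
  ]
}}

```text
clock: 1.48
ee_pos: [0.4709, -0.2935, 0.1568]
orientation: [180.0, -0.0, 177.8]
force: [-0.8, 0.3, -0.1]
gripper_width: 0.0849
finger_force: 0.0
```

```bash
cat > m.py <<'E'
from h import *
def wood(d,box):
    P=cloud(d); hsv=cv2.cvtColor(d['image'],cv2.COLOR_RGB2HSV); a,b,c,e=box
    w=(hsv[...,1]>90)&(hsv[...,0]<22)&(P[...,2]>.016)&(P[...,2]<.029)&(P[...,0]>a)&(P[...,0]<b)&(P[...,1]>c)&(P[...,1]<e)
    nl,l,st,_=cv2.connectedComponentsWithStats(w.astype(np.uint8)); i=1+st[1:,4].argmax(); q=P[l==i]
    return st[i],np.median(q[:,2]),cv2.minAreaRect((q[:,:2]*1000).astype(np.float32))
E
python3 - <<'E'
from m import *
s=state(); print(s['ee_pos'],s['orientation'])
d=wshot(); print(wood(d,(.3,.6,-.4,-.2))); cv2.imwrite('pics/w1.png',d['image'][:,:,::-1])
E
```

```text
[ 0.47090909 -0.29353421  0.1568118 ] [ 1.79984431e+02 -2.91068281e-02  1.77760598e+02]
(array([ 252,   98,   42,  139, 5282], dtype=int32), np.float64(0.02197053443842184), ((447.5971984863281, -297.0856628417969), (36.21181106567383, 128.7056121826172), 87.94639587402344))
```

View pics/w1.png

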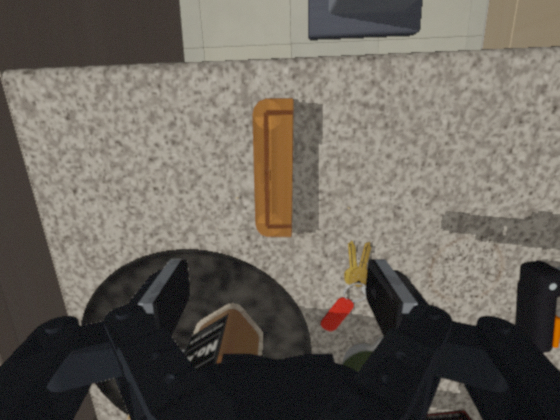

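The strip's rounded corners are on the left (world -y) and its split edge is on the right, so no flip is needed.

>>> {"op": "apply_moves", "data": {
  "plan": [
    [[0.13, -0.15, 0.6], [0, 0, 0], 65],
    [[0.13, -0.15, 1.5], [0, 0, 0], 65],
    [[0.13, -0.15, 2.5], [0, 0, 0], 65],
    [[0.13, -0.15, 3.5], [0, 0, 0], 65],
    [[0.13, -0.15, 4.2], [0, 0, 0], 65],
    [[0.13, -0.15, 4.8], [0, 0, 0], 65],
    [[0.13, -0.15, 5.1], [0, 0, 0], 65],
    [[0.13, -0.15, 5.1], [0, 0, 0], 65]
  ]
}}

```text
clock: 2.2
ee_pos: [0.4667, -0.2966, 0.0278]
orientation: [179.9, -0.2, 177.5]
force: [-0.1, -0.2, 0.3]
gripper_width: 0.0647
finger_force: 0.0
```

>>> {"op": "apply_moves", "data": {
  "plan": [
    [[0, 0, 0.4], [0, 0, 0], 65],
    [[0, 0, 0.8], [0, 0, 0], 65],
    [[0, 0, 0.93], [0, 0, 0], 60],
    [[0, 0, 0.93], [0, 0, 0], 45],
    [[0, 0, 0.93], [0, 0, 0], 38],
    [[0, 0, 0.93], [0, 0, 0], 32],
    [[0, 0, 0.93], [0, 0, 0], 30],
    [[0, 0, 0.93], [0, 0, 0], 30]
  ],
  "squeeze": 25
}}

```text
clock: 2.87
ee_pos: [0.4678, -0.2973, 0.0068]
orientation: [-180.0, 0.0, 177.6]
force: [-0.9, -0.7, 0.4]
gripper_width: 0.0352
finger_force: 25.6
```

>>> {"op": "apply_moves", "data": {
  "plan": [
    [[0, 0, -0.6], [0, 0, 0], 30],
    [[0, 0, -1.6], [0, 0, 0], 30],
    [[0, 0, -2.8], [0, 0, 0], 30],
    [[0, 0.3, -3.8], [0, 0, 0], 30],
    [[-0.2, 1.1, -4.4], [0, 0, 0], 30],
    [[-0.7, 2.2, -4.5], [0, 0, 0], 30],
    [[-1.3, 3.4, -4.5], [0, 0, 0], 30],
    [[-2, 4.6, -4.5], [0, 0, 0], 30]
  ]
}}

```text
clock: 3.53
ee_pos: [0.5228, -0.1836, 0.1198]
orientation: [-180.0, 0.1, 177.5]
force: [0.6, -0.9, -0.3]
gripper_width: 0.0355
finger_force: 25.4
```

>>> {"op": "apply_moves", "data": {
  "plan": [
    [[-0.6, 1.2, 0], [0, 0, -0.2], 30],
    [[-1.2, 2.4, 0], [0, 0, -0.5], 30],
    [[-1.8, 3.6, 0], [0, 0, -0.9], 30],
    [[-2.4, 4.8, 0], [0, 0, -1.3], 30],
    [[-3.1, 6, 0], [0, 0, -1.6], 30],
    [[-3.8, 7.2, 0], [0, 0, -1.8], 30],
    [[-4.5, 8.4, 0], [0, 0, -1.9], 30],
    [[-5.1, 9.2, 0], [0, 0, -1.9], 30]
  ]
}}

```text
clock: 4.2
ee_pos: [0.6603, 0.0429, 0.1188]
orientation: [180.0, 0.0, -170.9]
force: [0.2, -0.4, -0.4]
gripper_width: 0.0352
finger_force: 25.4
```

```bash
python3 - <<'E'
from m import *
s=state(); print(s['ee_pos'],s['orientation'],s['gripper_width'],s['finger_force'],s['clock'])
d=wshot(); cv2.imwrite('pics/w2.png',d['image'][:,:,::-1])
E
```

```text
[0.6603049  0.04287999 0.11878195] [ 1.79976252e+02  1.58622167e-02 -1.70877586e+02] 0.035194631195333725 25.37003606557846 4.2
```

View pics/w2.png

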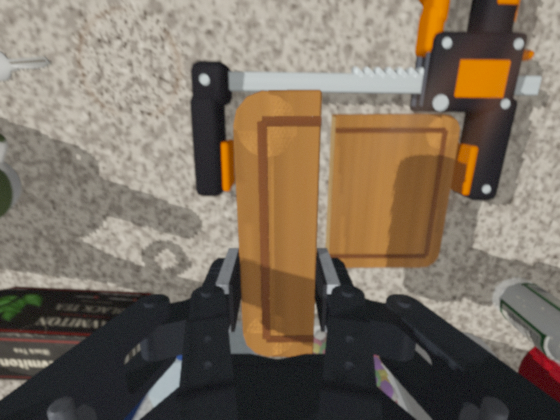

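```bash
python3 - <<'E'
from m import *
s=state(); print(s['ee_pos'],s['orientation'])
d=load('wrist'); print(wood(d,(.5,.75,.06,.2)))
P=cloud(d); hsv=cv2.cvtColor(d['image'],cv2.COLOR_RGB2HSV)
k=(hsv[...,1]>90)&(hsv[...,0]<22)&(P[...,2]>.09)&(P[...,2]<.16); q=P[k]; print('strip z',np.median(q[:,2]),cv2.minAreaRect((q[:,:2]*1000).astype(np.float32)))
for n,u,v,z in(('pad a',233,142,.03),('pad b',234,190,.03),('jaw tip',210,194,.033),('jaw heel',208,65,.033),('barL',240,83,.022),('barR',410,83,.022),('jaw2 tip',483,198,.034),('pad2',463,145,.034),('pad2b',455,188,.034)): print(n,(ray(d,u,v,z)*1000).round(1), (P[v,u]*1000).round(1))
E
```

```text
[0.66212759 0.0454472  0.11805073] [ 1.79924126e+02  6.81819607e-02 -1.70796768e+02]
(array([  327,   112,   159,   155, 18716], dtype=int32), np.float64(0.0219029008945842), ((633.8880615234375, 137.60287475585938), (129.48953247070312, 109.03645324707031), 9.365007400512695))
strip z 0.13391782520984113 ((639.9093017578125, 45.49363708496094), (129.6329803466797, 50.09882354736328), 10.992032051086426)
pad a [611.7   1.5  30. ] [ 6.152e+02 -2.200e+00  3.000e-01]
pad b [648.3   6.6  30. ] [ 6.566e+02  3.400e+00 -3.000e-01]
jaw tip [653.6 -11.1  33. ] [653.8 -11.2  32.4]
jaw heel [562.5 -21.1  33. ] [562.3 -21.4  31.7]
barL [569.7   0.6  22. ] [5.695e+02 3.000e-01 1.970e+01]
barR [549.9 123.3  22. ] [549.9 123.2  22.1]
jaw2 tip [622.9 198.2  34. ] [623.2 199.7  31.9]
pad2 [586.5 169.3  34. ] [586.6 177.   21.3]
pad2b [618.7 174.2  34. ] [620.5 181.8  22. ]
```

```bash
python3 - <<'E'
from m import *
d=wshot(); print(state()['ee_pos']); P=cloud(d); hsv=cv2.cvtColor(d['image'],cv2.COLOR_RGB2HSV)
w=(hsv[...,1]>90)&(hsv[...,0]<22)&(abs(P[...,2]-.022)<.004)&(P[...,1]>.06); w[:,452:]=0; w=cv2.morphologyEx(w.astype(np.uint8),cv2.MORPH_OPEN,np.ones((3,3)))
n,l,st,_=cv2.connectedComponentsWithStats(w); i=1+st[1:,4].argmax(); q=P[l==i]; print(st[i],cv2.minAreaRect((q[:,:2]*1000).astype(np.float32)))
# split edge: per row leftmost pixel
e=[]
for v in range(st[i][1]+15,st[i][1]+st[i][3]-25):
    u=np.where(l[v]==i)[0].min(); e.append(ray(d,u-.5,v,.022)[:2]*1000)
e=np.array(e).astype(np.float32); vx,vy,x,y=cv2.fitLine(e,cv2.DIST_HUBER,0,.01,.01).ravel(); print('edge yaw',np.degrees(np.arctan2(vy,vx)),'pt',x,y, e[0],e[-1])
k=(hsv[...,1]>90)&(hsv[...,0]<22)&(abs(P[...,2]-.134)<.004); q=P[k]; print('strip',cv2.minAreaRect((q[:,:2]*1000).astype(np.float32)))
E
```

```text
[0.6608742  0.04340101 0.11796437]
[  325   110   127   155 17923] ((635.0919189453125, 131.56350708007812), (128.83131408691406, 96.80382537841797), 9.243498802185059)
edge yaw 9.370721 pt 634.51294 82.077156 [590.0938    74.593994] [682.37427  90.1991 ]
strip ((641.8130493164062, 48.423606872558594), (130.33470153808594, 49.677886962890625), 10.319914817810059)
```

>>> {"op": "apply_moves", "data": {
  "plan": [
    [[-0.17, 0.09, 0.4], [0, 0, 0], 30],
    [[-0.17, 0.09, 1.1], [0, 0, 0], 30],
    [[-0.17, 0.09, 1.9], [0, 0, 0], 30],
    [[-0.17, 0.09, 2.7], [0, 0, 0], 30],
    [[-0.17, 0.09, 3.4], [0, 0, 0], 30],
    [[-0.17, 0.09, 3.9], [0, 0, 0], 30],
    [[-0.17, 0.09, 4.2], [0, 0, 0], 30],
    [[-0.17, 0.09, 4.2], [0, 0, 0], 30]
  ]
}}

```text
clock: 4.97
ee_pos: [0.6621, 0.0423, 0.0119]
orientation: [180.0, -0.2, -171.0]
force: [0.2, -0.5, -0.9]
gripper_width: 0.0354
finger_force: 25.4
```

>>> {"op": "apply_moves", "data": {
  "plan": [
    [[0, 0, 0.15], [0, 0, 0], 30],
    [[0, 0, 0.28], [0, 0, 0], 30],
    [[0, 0, 0.28], [0, 0, 0], 30],
    [[0, 0, 0.28], [0, 0, 0], 36],
    [[0, 0, 0.28], [0, 0, 0], 40],
    [[0, 0, 0.28], [0, 0, 0], 44],
    [[0, 0, 0.28], [0, 0, 0], 44],
    [[0, 0, 0.28], [0, 0, 0], 44]
  ]
}}

```text
clock: 5.63
ee_pos: [0.6634, 0.043, 0.0072]
orientation: [-180.0, 0.0, -171.0]
force: [-0.6, -1.2, -0.7]
gripper_width: 0.0439
finger_force: 0.0
```

>>> {"op": "apply_moves", "data": {
  "plan": [
    [[0, 0, -0.4], [0, 0, 0], 44],
    [[0, 0, -1], [0, 0, 0], 44],
    [[0, 0, -2], [0, 0, 0], 44],
    [[0, 0, -3], [0, 0, 0], 50],
    [[0.8, 0, -4], [0, 0, 0], 60],
    [[1.8, 0.2, -4.8], [0, 0, 0], 85],
    [[3, 0.4, -5.4], [0, 0, 0], 85],
    [[4, 0.6, -5.6], [0, 0, 0], 85]
  ]
}}

```text
clock: 6.3
ee_pos: [0.5616, 0.0421, 0.1505]
orientation: [-180.0, 0.2, -171.0]
force: [0.2, 0.0, 1.3]
gripper_width: 0.085
finger_force: 0.0
```

>>> {"op": "apply_moves", "data": {
  "plan": [
    [[0, 0, 0], [0, 0, 0], 85],
    [[0, 0, 0], [0, 0, 0], 85],
    [[0, 0, 0], [0, 0, 0], 85],
    [[0, 0, 0], [0, 0, 0], 85],
    [[0, 0, 0], [0, 0, 0], 85],
    [[0, 0, 0], [0, 0, 0], 85],
    [[0, 0, 0], [0, 0, 0], 85],
    [[0, 0, 0], [0, 0, 0], 85]
  ]
}}

```text
clock: 6.97
ee_pos: [0.5623, 0.0421, 0.1465]
orientation: [180.0, -0.0, -171.0]
force: [0.3, -1.3, -0.2]
gripper_width: 0.0851
finger_force: 0.0
```

```bash
python3 - <<'E'
from m import *
print(state()['ee_pos'],state()['orientation'])
d=wshot(); cv2.imwrite('pics/w3.png',cv2.resize(d['image'][:,:,::-1],(800,600)))
E
```

```text
[0.5622964  0.04212212 0.14645415] [ 1.79997330e+02 -3.96231512e-02 -1.71001880e+02]
```

View pics/w3.png

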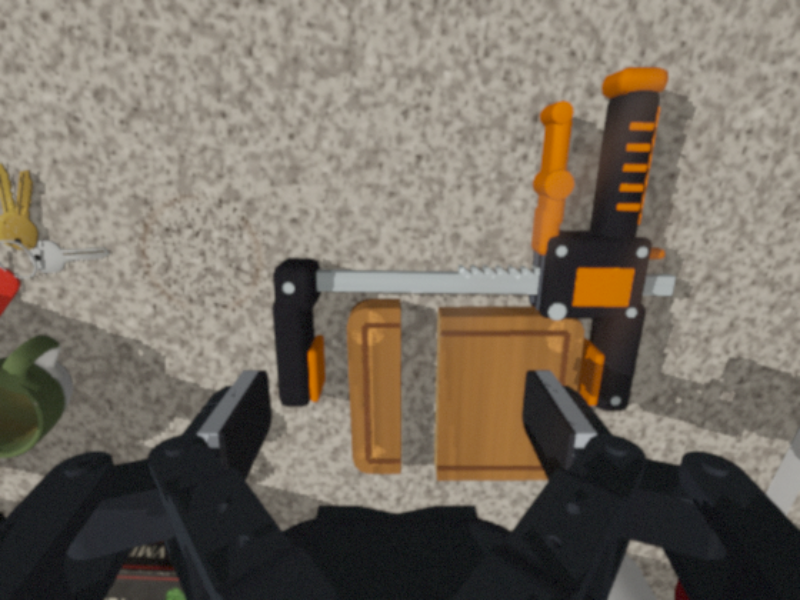

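The strip lies flat between the jaw pad and the board. Its split edge is at column 401 and the board's at 438. The trigger swell is at (554,182), and the handle's back runs from (638,215) to (658,100).

```bash
python3 - <<'E'
from m import *
d=load('wrist'); k=.7
g=lambda u,v,z: ray(d,u*k,v*k,z)[:2]*1000
P=cloud(d)
by=np.array([.9869,.1616]); bx=np.array([.1616,-.9869])
pts=dict(s_near=g(401,302,.022),s_far=g(401,472,.022),b_near=g(438,309,.022),b_far=g(436,479,.022))
for n,p in pts.items(): print(n,p.round(1),'bx',((p-[642.9,84.1])@bx).round(1),'by',((p-[642.9,84.1])@by).round(1))
print(wood(d,(.55,.75,0,.075)),wood(d,(.55,.75,.07,.2)))
bl=g(330,282,.022);br=g(530,283,.022); print('bar',bl,br,np.degrees(np.arctan2(*(bl-br)[::-1])))
hb1=g(640,215,.022);hb2=g(656,115,.022); print('handle back',hb1,hb2,np.degrees(np.arctan2(*(hb1-hb2)[::-1])))
sw=g(554,184,.026); print('swell c',sw,'front',g(534,184,.015),'P',P[129,388])
for n,u,v,z in(('bolt1',562,251,.035),('bolt2',642,251,.035),('bolt3',557,312,.035),('bolt4',632,312,.035),('pad0a',582,348,.022),('pad0b',592,405,.022),('tail',674,287,.022)): print(n,g(u,v,z).round(1),(P[int(v*k),int(u*k)]*1000).round(1))
E
```

```text
s_near [573.4  46.9] bx 25.4 by -74.6
s_far [703.1  68. ] bx 25.6 by 56.8
b_near [574.3  71.4] bx 1.4 by -69.8
b_far [705.1  94.5] bx -0.2 by 63.1
(array([ 243,  213,   38,  119, 4175], dtype=int32), np.float64(0.021913420853243215), ((643.593017578125, 39.52976989746094), (129.77235412597656, 35.79468536376953), 9.17497444152832)) (array([ 305,  219,  104,  118, 8994], dtype=int32), np.float64(0.021870180169800663), ((633.7236328125, 131.2798309326172), (132.97686767578125, 96.15663146972656), 9.28548812866211))
bar [5.67228224e+02 1.66098170e-01] [547.8650174  126.04178425] -81.25485327752645
handle back [495.5672973  181.49652562] [439.81430223 172.44959156] 9.216942194569738
swell c [486.02346074 123.65664885] front [487.90588632 115.49516725] P [0.48616354 0.1228433  0.02886872]
bolt1 [522.7 135.3] [522.2 134.6  35.4]
bolt2 [515.3 182.1] [514.7 181.2  35.6]
bolt3 [560.4 142.5] [560.1 141.4  35.4]
bolt4 [553.1 188.2] [552.9 188.   34.6]
pad0a [586.3 171.4] [585.8 171.   21.8]
pad0b [627.  190.4] [621.2 183.8  32.2]
tail [536.  217.5] [535.3 216.4  22.1]
```

>>> {"op": "apply_moves", "data": {
  "plan": [
    [[0.4, 0.8, 0], [0, 0, 0], 85],
    [[1, 1.8, 0], [0, 0, 0], 85],
    [[1.6, 2.9, 0.2], [0, 0, 0], 85],
    [[2.2, 4, 0.7], [0, 0, 0], 85],
    [[2.46, 4.7, 1.5], [0, 0, 0], 85],
    [[2.46, 4.81, 2.5], [0, 0, 0], 85],
    [[2.46, 4.81, 3.2], [0, 0, 0], 85],
    [[2.46, 4.81, 3.6], [0, 0, 0], 85]
  ],
  "squeeze": 20
}}

```text
clock: 7.68
ee_pos: [0.4814, 0.1515, 0.0547]
orientation: [-180.0, -0.1, -170.9]
force: [0.1, 0.2, -0.9]
gripper_width: 0.0849
finger_force: 0.0
```

>>> {"op": "apply_moves", "data": {
  "plan": [
    [[0, 0, 0], [0, 0, 0], 85],
    [[0, 0, 0], [0, 0, 0], 85],
    [[0, 0, 0], [0, 0, 0], 85],
    [[0, 0, 0], [0, 0, 0], 85],
    [[0, 0, 0], [0, 0, 0], 85],
    [[0, 0, 0], [0, 0, 0], 85],
    [[0, 0, 0], [0, 0, 0], 85],
    [[0, 0, 0], [0, 0, 0], 85]
  ]
}}

```text
clock: 8.35
ee_pos: [0.4827, 0.1513, 0.0571]
orientation: [180.0, 0.0, -171.0]
force: [-0.1, 0.2, -0.7]
gripper_width: 0.0852
finger_force: 0.0
```

>>> {"op": "apply_moves", "data": {
  "plan": [
    [[0, 0, 0.5], [0, 0, 0], 85],
    [[0, 0, 1], [0, 0, 0], 85],
    [[0, 0, 1.5], [0, 0, 0], 85],
    [[0, 0, 1.9], [0, 0, 0], 85],
    [[0, 0, 2.15], [0, 0, 0], 85],
    [[0, 0, 2.22], [0, 0, 0], 85],
    [[0, 0, 2.22], [0, 0, 0], 80],
    [[0, 0, 2.22], [0, 0, 0], 72]
  ]
}}

```text
clock: 9.02
ee_pos: [0.4828, 0.1513, 0.0016]
orientation: [180.0, 0.0, -171.0]
force: [0.6, -0.4, 0.9]
gripper_width: 0.0723
finger_force: 0.0
```

>>> {"op": "apply_moves", "data": {
  "plan": [
    [[0, 0, 0], [0, 0, 0], 66],
    [[0, 0, 0], [0, 0, 0], 58],
    [[0, 0, 0], [0, 0, 0], 50],
    [[0, 0, 0], [0, 0, 0], 42],
    [[0, 0, 0], [0, 0, 0], 40],
    [[0, 0, 0], [0, 0, 0], 40],
    [[0, 0, 0], [0, 0, 0], 40],
    [[0, 0, 0], [0, 0, 0], 40]
  ]
}}

```text
clock: 9.68
ee_pos: [0.4834, 0.1529, 0.0034]
orientation: [179.8, 0.2, -170.9]
force: [-4.2, 5.9, 11.5]
gripper_width: 0.0433
finger_force: 20.2
```

>>> {"op": "apply_moves", "data": {
  "plan": [
    [[0, 0, -0.08], [0, 0, 0], 70],
    [[0, 0, -0.08], [0, 0, 0], 70],
    [[0, 0, -0.08], [0, 0, 0], 70],
    [[0, 0, -0.08], [0, 0, 0], 70],
    [[0, 0, -0.08], [0, 0, 0], 40],
    [[0, 0, -0.08], [0, 0, 0], 40],
    [[0, 0, -0.08], [0, 0, 0], 40],
    [[0, 0, -0.08], [0, 0, 0], 40]
  ]
}}

```text
clock: 10.35
ee_pos: [0.4827, 0.1527, 0.0045]
orientation: [179.8, 0.0, -170.9]
force: [-3.6, 3.3, 7.4]
gripper_width: 0.0432
finger_force: 19.1
```

>>> {"op": "apply_moves", "data": {
  "plan": [
    [[0, 0, 0], [0, 0, 0], 40],
    [[0, 0, 0], [0, 0, 0], 40],
    [[0, 0, 0], [0, 0, 0], 70],
    [[0, 0, 0], [0, 0, 0], 70],
    [[0, 0, 0], [0, 0, 0], 70],
    [[0, 0, 0], [0, 0, 0], 70],
    [[0, 0, 0], [0, 0, 0], 70],
    [[0, 0, 0], [0, 0, 0], 70]
  ]
}}

```text
clock: 11.02
ee_pos: [0.4825, 0.1512, 0.0032]
orientation: [-180.0, -0.0, -171.0]
force: [1.2, -0.7, -0.1]
gripper_width: 0.0699
finger_force: 0.2
```

```bash
python3 - <<'E'
from m import *
print(state()['ee_pos'],state()['orientation'])
d=shot('scene'); e=shot('side'); w=wshot()
cv2.imwrite('pics/s4.png',np.hstack([cv2.resize(d['image'][170:260,160:330,::-1],None,fx=3,fy=3),cv2.resize(e['image'][165:235,215:311,::-1],(290,270))]))
E
```

```text
[0.48247173 0.15118283 0.00315673] [-1.79995541e+02 -2.43777337e-02 -1.71007939e+02]
```

View pics/s4.png

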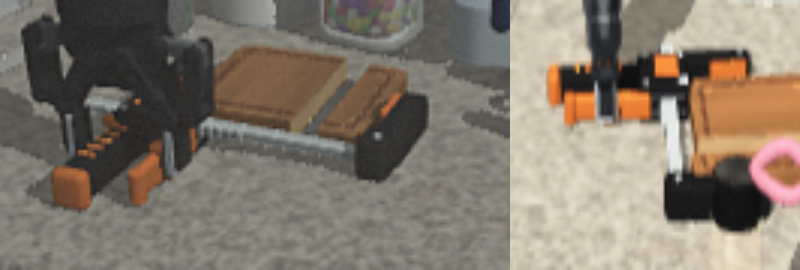

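The jaw has reached the strip, so pumping works. A clear gap remains between strip and board, so I'll keep pumping.

>>> {"op": "apply_moves", "data": {
  "plan": [
    [[0, 0, 0], [0, 0, 0], 40],
    [[0, 0, 0], [0, 0, 0], 40],
    [[0, 0, 0], [0, 0, 0], 40],
    [[0, 0, 0], [0, 0, 0], 40],
    [[0, 0, 0], [0, 0, 0], 40],
    [[0, 0, 0], [0, 0, 0], 40],
    [[0, 0, 0], [0, 0, 0], 70],
    [[0, 0, 0], [0, 0, 0], 70]
  ]
}}

```text
clock: 11.83
ee_pos: [0.4827, 0.1514, 0.0035]
orientation: [180.0, 0.0, -171.0]
force: [0.9, -2.5, -1.3]
gripper_width: 0.0657
finger_force: 1.0
```

>>> {"op": "apply_moves", "data": {
  "plan": [
    [[0, 0, 0], [0, 0, 0], 70],
    [[0, 0, 0], [0, 0, 0], 70],
    [[0, 0, 0], [0, 0, 0], 70],
    [[0, 0, 0], [0, 0, 0], 70],
    [[0, 0, 0], [0, 0, 0], 70],
    [[0, 0, 0], [0, 0, 0], 70],
    [[0, 0, 0], [0, 0, 0], 70],
    [[0, 0, 0], [0, 0, 0], 70]
  ]
}}

```text
clock: 12.5
ee_pos: [0.4826, 0.1513, 0.0033]
orientation: [-180.0, -0.0, -171.0]
force: [0.2, -0.4, 0.3]
gripper_width: 0.0701
finger_force: 0.2
```

```bash
cat > gap.py <<'E'
from m import *
for n in('scene','side'):
    d=shot(n)
    for box in((.56,.73,-.01,.0),): pass
    P=cloud(d); hsv=cv2.cvtColor(d['image'],cv2.COLOR_RGB2HSV)
    w=(hsv[...,1]>90)&(hsv[...,0]<22)&(abs(P[...,2]-.022)<.004)&(P[...,0]>.56)&(P[...,0]<.73)&(P[...,1]<.2)&(P[...,1]>0)
    nl,l,st,_=cv2.connectedComponentsWithStats(w.astype(np.uint8),connectivity=4)
    for i in range(1,nl):
        if st[i,4]>60: print(n,st[i],cv2.minAreaRect((P[l==i][:,:2]*1000).astype(np.float32)))
cv2.imwrite('pics/gap.png',cv2.resize(load('scene')['image'][170:260,160:330,::-1],None,fx=4,fy=4))
E
python3 gap.py
```

```text
scene [232 185  43  26 778] ((636.3843994140625, 127.6187744140625), (129.51573181152344, 94.7491683959961), 8.906547546386719)
scene [264 191  30  24 323] ((643.9537353515625, 43.89116668701172), (126.93396759033203, 35.45154571533203), 8.212684631347656)
side [275 183  41  19 619] ((638.227783203125, 127.656494140625), (126.1764144897461, 108.68416595458984), 5.0919189453125)
side [276 203  22   6  68] ((613.8383178710938, 44.5106201171875), (66.0597915649414, 25.70598030090332), 15.68360710144043)
```

>>> {"op": "apply_moves", "data": {
  "plan": [
    [[0, 0, 0], [0, 0, 0], 40],
    [[0, 0, 0], [0, 0, 0], 40],
    [[0, 0, 0], [0, 0, 0], 40],
    [[0, 0, 0], [0, 0, 0], 40],
    [[0, 0, 0], [0, 0, 0], 40],
    [[0, 0, 0], [0, 0, 0], 40],
    [[0, 0, 0], [0, 0, 0], 40],
    [[0, 0, 0], [0, 0, 0], 40]
  ]
}}

```text
clock: 13.27
ee_pos: [0.4829, 0.1526, 0.0048]
orientation: [179.8, 0.1, -170.9]
force: [-4.7, 5.3, 10.5]
gripper_width: 0.0429
finger_force: 20.5
```

>>> {"op": "apply_moves", "data": {
  "plan": [
    [[0, 0, 0], [0, 0, 0], 70],
    [[0, 0, 0], [0, 0, 0], 70],
    [[0, 0, 0], [0, 0, 0], 70],
    [[0, 0, 0], [0, 0, 0], 70],
    [[0, 0, 0], [0, 0, 0], 70],
    [[0, 0, 0], [0, 0, 0], 70],
    [[0, 0, 0], [0, 0, 0], 70],
    [[0, 0, 0], [0, 0, 0], 70]
  ]
}}

```text
clock: 13.93
ee_pos: [0.4826, 0.1513, 0.0033]
orientation: [180.0, -0.0, -171.0]
force: [-0.1, 0.4, 0.2]
gripper_width: 0.07
finger_force: 0.0
```

>>> {"op": "apply_moves", "data": {
  "plan": [
    [[0, 0, 0], [0, 0, 0], 40],
    [[0, 0, 0], [0, 0, 0], 40],
    [[0, 0, 0], [0, 0, 0], 40],
    [[0, 0, 0], [0, 0, 0], 40],
    [[0, 0, 0], [0, 0, 0], 40],
    [[0, 0, 0], [0, 0, 0], 40],
    [[0, 0, 0], [0, 0, 0], 40],
    [[0, 0, 0], [0, 0, 0], 40]
  ]
}}

```text
clock: 14.6
ee_pos: [0.4828, 0.1526, 0.0047]
orientation: [179.8, 0.1, -170.9]
force: [-4.8, 5.5, 9.6]
gripper_width: 0.043
finger_force: 20.3
```

```bash
python3 gap.py
```

```text
scene [ 228  185   61   28 1095] ((641.572509765625, 109.88116455078125), (130.67593383789062, 131.93502807617188), 7.868305206298828)
side [275 182  41  24 700] ((638.29736328125, 117.02201843261719), (124.70771026611328, 138.42236328125), 3.878058671951294)
```

>>> {"op": "apply_moves", "data": {
  "plan": [
    [[0, 0, 0], [0, 0, 0], 70],
    [[0, 0, 0], [0, 0, 0], 70],
    [[0, 0, 0], [0, 0, 0], 70],
    [[0, 0, 0], [0, 0, 0], 70],
    [[0, 0, 0], [0, 0, 0], 70],
    [[0, 0, 0], [0, 0, 0], 70],
    [[0, 0, 0], [0, 0, 0], 70],
    [[0, 0, 0], [0, 0, 0], 70]
  ]
}}

```text
clock: 15.37
ee_pos: [0.4826, 0.1513, 0.0033]
orientation: [-180.0, -0.0, -171.0]
force: [0.2, -0.0, -0.2]
gripper_width: 0.0704
finger_force: 0.0
```

>>> {"op": "apply_moves", "data": {
  "plan": [
    [[0, 0, 0], [0, 0, 0], 40],
    [[0, 0, 0], [0, 0, 0], 40],
    [[0, 0, 0], [0, 0, 0], 40],
    [[0, 0, 0], [0, 0, 0], 40],
    [[0, 0, 0], [0, 0, 0], 40],
    [[0, 0, 0], [0, 0, 0], 40],
    [[0, 0, 0], [0, 0, 0], 40],
    [[0, 0, 0], [0, 0, 0], 40]
  ]
}}

```text
clock: 16.03
ee_pos: [0.4831, 0.1524, 0.0048]
orientation: [179.9, 0.1, -171.0]
force: [-3.7, 3.6, 10.4]
gripper_width: 0.0427
finger_force: 21.3
```

```bash
python3 gap.py
```

```text
scene [ 228  184   59   28 1054] ((644.198974609375, 113.71123504638672), (128.71597290039062, 136.2226104736328), 7.153581142425537)
side [276 183  40  23 700] ((639.5482788085938, 120.24891662597656), (122.42994689941406, 138.32821655273438), 3.1108713150024414)
```

View pics/gap.png

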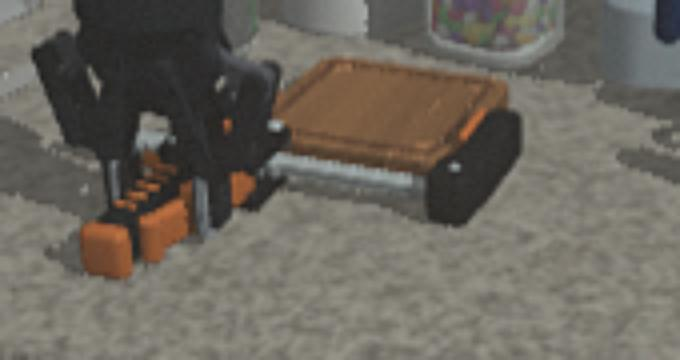

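The seam looks shut, but the trigger still travels fully, so the work isn't tight yet. I'll pump again.

>>> {"op": "apply_moves", "data": {
  "plan": [
    [[0, 0, 0], [0, 0, 0], 70],
    [[0, 0, 0], [0, 0, 0], 70],
    [[0, 0, 0], [0, 0, 0], 70],
    [[0, 0, 0], [0, 0, 0], 70],
    [[0, 0, 0], [0, 0, 0], 70],
    [[0, 0, 0], [0, 0, 0], 70],
    [[0, 0, 0], [0, 0, 0], 70],
    [[0, 0, 0], [0, 0, 0], 70]
  ]
}}

```text
clock: 16.8
ee_pos: [0.4825, 0.1512, 0.0032]
orientation: [-180.0, -0.0, -171.0]
force: [-0.4, -1.3, -1.3]
gripper_width: 0.0704
finger_force: 0.8
```

>>> {"op": "apply_moves", "data": {
  "plan": [
    [[0, 0, 0], [0, 0, 0], 40],
    [[0, 0, 0], [0, 0, 0], 40],
    [[0, 0, 0], [0, 0, 0], 40],
    [[0, 0, 0], [0, 0, 0], 40],
    [[0, 0, 0], [0, 0, 0], 40],
    [[0, 0, 0], [0, 0, 0], 40],
    [[0, 0, 0], [0, 0, 0], 40],
    [[0, 0, 0], [0, 0, 0], 40]
  ]
}}

```text
clock: 17.47
ee_pos: [0.4825, 0.1516, 0.004]
orientation: [180.0, 0.0, -171.0]
force: [-3.1, -0.0, 5.6]
gripper_width: 0.0549
finger_force: 20.0
```

```bash
python3 gap.py
```

```text
scene [ 230  184   57   27 1037] ((643.6895141601562, 115.14277648925781), (130.1248321533203, 129.906982421875), 7.546672344207764)
side [276 182  40  24 704] ((636.6156005859375, 120.36880493164062), (131.25250244140625, 121.64482116699219), 89.76116180419922)
```

>>> {"op": "apply_moves", "data": {
  "plan": [
    [[0, 0, 0], [0, 0, 0], 40],
    [[0, 0, 0], [0, 0, 0], 40],
    [[0, 0, 0], [0, 0, 0], 40],
    [[0, 0, 0], [0, 0, 0], 40],
    [[0, 0, 0], [0, 0, 0], 40],
    [[0, 0, 0], [0, 0, 0], 40],
    [[0, 0, 0], [0, 0, 0], 40],
    [[0, 0, 0], [0, 0, 0], 40]
  ],
  "squeeze": 25
}}

```text
clock: 18.23
ee_pos: [0.4824, 0.1519, 0.0041]
orientation: [179.9, 0.0, -171.0]
force: [-4.7, 2.0, 6.3]
gripper_width: 0.0543
finger_force: 24.8
```

```bash
python3 gap.py; python3 -c "
from h import *
d=load('scene');e=load('side')
a=cv2.resize(d['image'][175:245,210:300,::-1],(500,389),interpolation=cv2.INTER_CUBIC);b=cv2.resize(e['image'][165:235,260:330,::-1],(300,389));cv2.imwrite('pics/fin.png',np.hstack([a,b]))"
```

```text
scene [ 229  184   58   27 1045] ((642.6797485351562, 114.26565551757812), (126.76516723632812, 131.94053649902344), 9.296871185302734)
side [276 182  40  23 695] ((638.4999389648438, 119.97837829589844), (122.24359130859375, 133.38841247558594), 2.063744306564331)
```

View pics/fin.png

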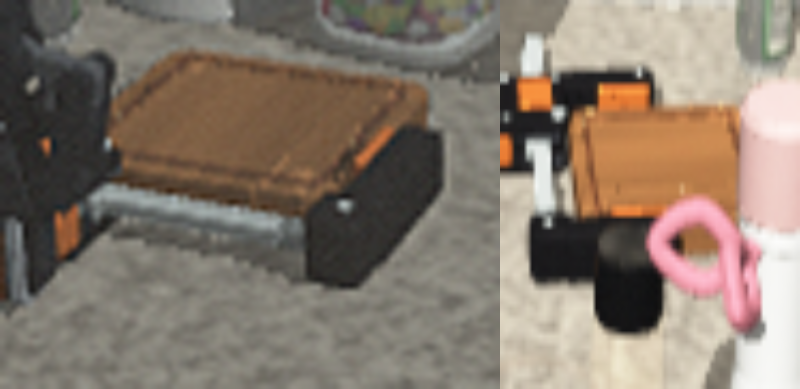

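The split is shut and the jaw presses the strip, with the ends nearly level. One quick check of the end offset before I hand in.

```bash
python3 - <<'E'
from m import *
by=np.array([.9869,.1616]); bx=np.array([.1616,-.9869])
d=load('scene'); P=cloud(d); hsv=cv2.cvtColor(d['image'],cv2.COLOR_RGB2HSV)
w=(hsv[...,1]>90)&(hsv[...,0]<22)&(abs(P[...,2]-.022)<.004)&(P[...,0]>.56)&(P[...,0]<.73)&(P[...,1]<.2)&(P[...,1]>.02)
q=P[w][:,:2]*1000; a=q@bx; b=q@by; hi=np.percentile(a,99.5); print(hi-a.min())
for lo in range(0,132,8):
    m=(hi-a>=lo)&(hi-a<lo+8)
    if m.sum()>5: print(lo,m.sum(),b[m].min().round(1),b[m].max().round(1))
E
```

```text
130.6726511119636
0 35 595.9 714.9
8 65 591.5 711.4
16 78 590.8 715.1
24 74 589.3 715.5
32 75 591.9 712.5
40 70 590.7 715.4
48 72 590.3 709.6
56 75 591.3 716.1
64 71 591.1 713.8
72 68 591.3 708.5
80 73 589.9 716.0
88 66 589.3 713.5
96 69 589.9 714.1
104 55 606.8 712.3
112 52 618.2 716.0
120 36 633.2 708.3
128 6 652.4 698.7
```

The ends are level within a few millimetres, so I'm handing in.

```bash
python3 -c "
from workcell import *
print(hand_in())"
```

```text
the job is handed in; nothing more can be done
None
```

The strip is back against the board with the split shut and its ends level to within a few millimetres. I handed in with the trigger still squeezed at about 25 N, which by your formula is about 30 N of jaw pressure. The hand-in returned no verdict.

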